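Balance the sealed sampling tube on the stand

TASK

A core of soil is stuck somewhere inside the sealed aluminium sampling tube, so its balance point may be well away from its middle. Find the balance point by lifting the tube a little at trial points, then set it gently on the small pad of the balance stand so that it lies level there by itself. Do not let the tube tip steeply at any time, do not press hard on the pad, and leave the beaker and the two vials where they stand.

Things in the scene. Friction and masses are not known exactly. Their poses are not given: they have to be found in the camera images.
- sample_tube: Sealed square aluminium tube, 300 mm long, 24 x 24 mm in section, black scale marks 20 mm apart on top; square 44 mm caps, 18 mm long, on both ends carry it 10 mm clear of the bench. Origin: mid-length on the axis, 22 mm above the bench; y runs along it to the red cap, z up. Weighs 0.34 to 0.38 kg; the core never shifts. Its balance point lies on the axis, up to 70 mm either side of the middle.
- stand: Fixed balance stand: round grey foot of 100 mm diameter, at most 24 mm high, and a slim post (at most 15 mm thick) that carries the pad. Origin: centre of the foot's underside, on the bench; z up. A tube let go on the pad may rock slightly for about two seconds before it is still.
- pad_top (a point): Centre of the top of the stand's black rubber pad, 16 x 16 mm, 80 mm above the bench. It is sprung: sinks 1 mm per 1.5 N, at most 8 mm, 2 to 3 mm under the tube. It is narrower than the tube, so fingers holding the tube can pass down either side of it. The tube stays level by itself only if its balance point is above the pad, within 8 mm of its centre.
- beaker: Bystander: clear plastic beaker, 70 mm wide, 81 mm high, standing to the left of the work. Origin: centre of its underside.
- green_vial: Bystander: vial with a green cap, 22 mm wide, 69 mm high. Origin: centre of its underside.
- blue_vial: Bystander: vial with a blue cap, 22 mm wide, 69 mm high. Origin: centre of its underside.
- red_cap (a point): Centre of the outer face of the red cap, on the tube's axis, 150 mm from its middle (the cap at the other end is blue). Slim 30 mm square collars next to the caps reach to 27 mm from each end; between them the tube is plain and can be gripped anywhere across its 24 mm width.
Mind the look-alikes: they are no part of the job. What is shaped like the stand but brown or orange is not meant.

How it is judged:
By the outcome, as a careful person would: the job done as asked, in the order asked, and still so for the second after the job is handed in, with the robot touching nothing.
It also fails if it takes over 72 s, if anything falls off the work surface, if the arm or the gripper's body presses on something with over 40 N, if the wrist force passes 120 N, or if a joint passes its speed limit or range.

ROBOT

A 6-joint arm with a two-finger parallel gripper is mounted at the origin on a cart in front of the work surface, level with it; the furniture and walls round the work are solid. World frame = base frame: x ahead of the robot, y to its left, z up, the work surface at z = 0. Lengths are in m, angles in degrees, forces in N, time in s.
With the tool pointing down it reaches from about 0.4 to 0.825 m from the base axis. Payload 7 kg.
Tool frame: the origin (TCP) lies midway between the tips of the shut fingers; the grasp point (between the pads) lies 19 mm behind it; z points along the fingers, y is the direction in which the jaws open and shut (so a half turn about z gives the same grasp; the last joint's range is limited). The gripper opens to 88 mm and grips with 3 to 60 N. Pads are 19 mm wide; open, the fingers measure 130 mm over their backs; the gripper's body (78 mm by 193 mm) begins 47 mm behind the grasp point.
Start: joints at [-50.988, 20.546, 0.682, 0, -70.136, -16.507], TCP at [0.258, -0.624, 0.227] pointing down, gripper open.
Joint ranges: [-176.03, 176.03], [-82.01, 121.73], [-58.28, 71.71], [-173.87, 95.51], [-174.79, -0.11], [-173.66, 173.66]. Speed limits (degrees/s): [136.94, 136.94, 172.46, 180, 180, 180].

INTERFACE

Orientations are given as a 3x3 rotation matrix whose columns are the frame's x, y, z axes.
In Python, from rig import robot gives the robot as it stands. Calls block until the motion is done:
- robot.goto(position, orientation): joint-space move of the TCP to a pose.
- robot.servo_line(position, ori=None, speed=0.15): straight line of the TCP; ori=None keeps the orientation; speed is the mean speed in m/s.
- robot.movej(angles): joint-space move.
- robot.move_gripper(opening): opening from 0.0 (shut) to 1.0 (fully open); the grip force is fixed at half the most; returns when the fingers have stopped.
- robot.dwell(seconds).
- robot.ik(position, orientation): joint angles nearest the present ones, or None.
- robot.grab_frame(name): name is "scene" or "side" or "wrist"; returns (picture, depth): 480x640x3 uint8, red, green, blue; 480x640 float32, m along the optical axis (not along the pixel's ray), 0 where there is no reading.
- robot.camera_info(name): a dict with "vfov" (degrees; the focal length in pixels is half the picture's height over the tangent of half this angle, whatever the lens; pixels are square), "cx", "cy" (the principal point, pixels), "view" (4x4, takes a point from world to camera coordinates); the wrist camera has in their place "T_tool_cam" (4x4, takes a point from camera to tool coordinates, whose origin is the TCP and whose axes are the flange's). Camera axes: x right, y down, z forward; pixel columns grow to the right and rows downward; lengths in m; the calibration is good to about 2 mm. The wrist camera is an equidistant fisheye: a pixel r from the principal point sees the ray r / f radians off the axis. A picture is of the moment at which its call begins: read the wrist's pose just before it. camera_info takes no time and is no camera call.
A pose or a line that the arm cannot do raises robot.Unreachable and nothing moves.
- robot.job_done(): hands the job in, once; it reports no verdict.
Readings, each from a call of its own:
- robot.read_t(): time.
- robot.read_qpos(): joint angles.
- robot.read_qvel(): joint speeds.
- robot.read_effort(): joint torques, N m.
- robot.read_position(): TCP position.
- robot.read_tcp_rot(): TCP orientation.
- robot.read_force(): force on the tool from outside, world axes, zero at the start.
- robot.read_ft_torque(): the same for the moment, N m.
- robot.read_grip_width(): opening from 0.0 (shut) to 1.0 (fully open).
Only numpy, scipy, OpenCV 4.12 (cv2) and the standard library are available. Lean on these libraries where they do the work, as an engineer would, in place of code of your own. Each camera call takes 0.05 s, during which the arm holds its last target.

## Working session

There is one attempt and no reset: what is moved stays moved. The work goes in short steps, each a Python script; the robot and the scene stay as the last script left them, time stands still between calls to the robot, and variables do not carry over. Pictures are saved under pics/ and viewed, and the job is handed in when it is done.

```bash
ls; mkdir -p pics; python3 - <<'E'
from rig import robot
import cv2
for n in ("scene","side","wrist"):
    p,d=robot.grab_frame(n)
    cv2.imwrite(f"pics/{n}0.png",p[:,:,::-1])
    import numpy as np; np.save(f"pics/{n}0d.npy",d)
    print(n,robot.camera_info(n))
print(robot.read_t(),robot.read_force(),robot.read_tcp_rot())
E
```

```text
pics
scene {'vfov': 48.927001707833035, 'cx': 325.9062500727329, 'cy': 241.48906789620108, 'view': array([[-0.61607156, -0.78766963,  0.00569135,  0.23615428],
       [-0.57239203,  0.44270625, -0.69020181,  0.41842734],
       [ 0.54113141, -0.42847139, -0.72359455,  1.21390843],
       [ 0.        ,  0.        ,  0.        ,  1.        ]])}
side {'vfov': 49.476352463342124, 'cx': 326.0693185538451, 'cy': 244.1280305930124, 'view': array([[-0.92633243, -0.37597973, -0.02339817,  0.43387693],
       [-0.15067844,  0.42673399, -0.89173657,  0.18274075],
       [ 0.34525967, -0.8225189 , -0.45194957,  0.94589566],
       [ 0.        ,  0.        ,  0.        ,  1.        ]])}
wrist {'vfov': 65.70646984690485, 'cx': 312.54701510916743, 'cy': 246.65429244034166, 'T_tool_cam': array([[-3.86166717e-06, -9.50647171e-01, -3.10274001e-01,
         8.38960824e-02],
       [ 9.99999768e-01, -2.14917716e-04,  6.46039473e-04,
        -1.04674857e-03],
       [-6.80838978e-04, -3.10273927e-01,  9.50646952e-01,
        -1.57710893e-01],
       [ 0.00000000e+00,  0.00000000e+00,  0.00000000e+00,
         1.00000000e+00]])}
0.15 [0.37954993 1.4521663  0.89181111] [[-9.23875333e-01 -3.82693080e-01 -6.12870740e-04]
 [-3.82693546e-01  9.23874668e-01  1.11735011e-03]
 [ 1.38613598e-04  1.26683388e-03 -9.99999188e-01]]
```

View pics/scene0.png

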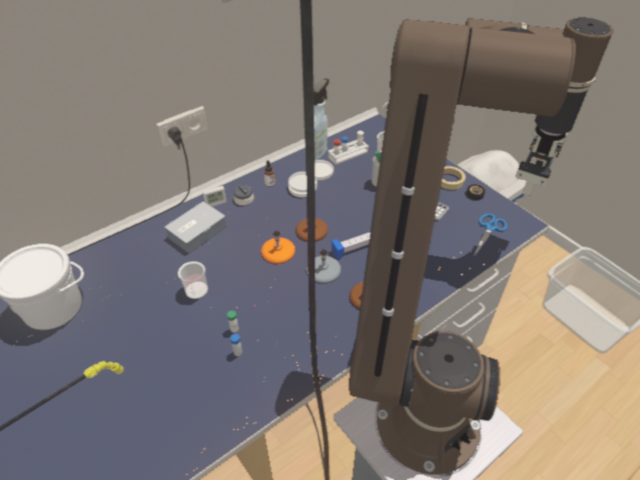

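View pics/side0.png

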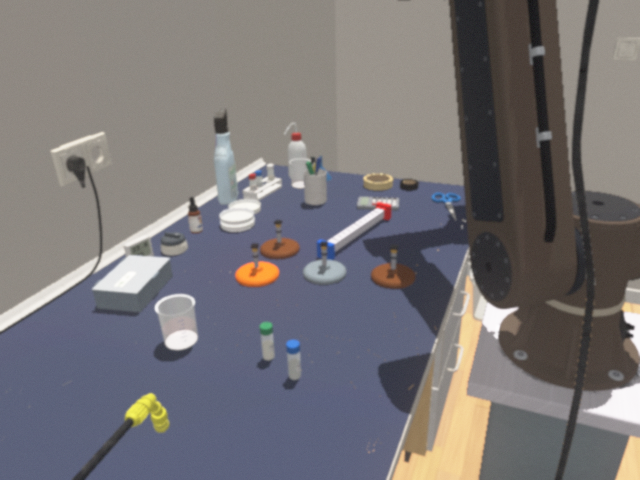

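View pics/wrist0.png

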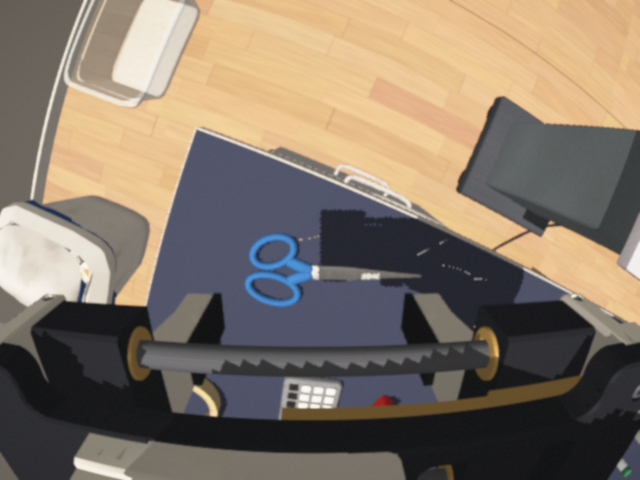

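The side view shows four stand-shaped things: grey (325,271), orange (257,273), brown (280,247) and brown (393,275). Only the grey one fits the description. The tube runs from the blue cap (327,248) to the red cap (383,210). I'll measure these and confirm in an enlarged crop.

```bash
cat > h.py <<'E'
from rig import robot
import numpy as np, cv2
def fpx(ci): return 240/np.tan(np.radians(ci['vfov'])/2)
def cloud(n,d):
    ci=robot.camera_info(n); f=fpx(ci); v,u=np.mgrid[0:480,0:640]
    P=np.stack([(u-ci['cx'])/f*d,(v-ci['cy'])/f*d,d],-1)
    R=ci['view'][:3,:3];t=ci['view'][:3,3]
    W=(P-t)@R; W[d<=0]=np.nan
    return W
def proj(n,p):
    ci=robot.camera_info(n); f=fpx(ci); c=ci['view'][:3,:3]@np.array(p)+ci['view'][:3,3]
    return np.array([ci['cx']+f*c[0]/c[2],ci['cy']+f*c[1]/c[2]])
def rot(yaw):
    # tool pointing down, jaw axis (tool y) at world angle yaw (deg)
    a=np.radians(yaw); y=np.array([np.cos(a),np.sin(a),0]); z=np.array([0,0,-1.]); return np.stack([np.cross(y,z),y,z],1)
def pic(n,name,crop=None,s=1):
    p,d=robot.grab_frame(n); q=p if crop is None else p[crop[1]:crop[3],crop[0]:crop[2]]
    cv2.imwrite(f"pics/{name}.png",cv2.resize(q[:,:,::-1],None,fx=s,fy=s,interpolation=cv2.INTER_CUBIC)); np.save(f"pics/{name}_d.npy",d); return p,d
E
python3 - <<'E'
from h import *
im=cv2.imread('pics/side0.png'); W=cloud('side',np.load('pics/side0d.npy'))
cv2.imwrite('pics/crop0.png',cv2.resize(im[190:310,230:430],None,fx=4,fy=4,interpolation=cv2.INTER_CUBIC))
hsv=cv2.cvtColor(im,cv2.COLOR_BGR2HSV)
def m(name,mask,box):
    k=np.zeros(mask.shape,bool);k[box[1]:box[3],box[0]:box[2]]=1;k&=mask&~np.isnan(W[...,0])
    P=W[k]; print(name,len(P),np.round(np.median(P,0),3),np.round(np.percentile(P,2,0),3),np.round(np.percentile(P,98,0),3))
S,V,H=hsv[...,1],hsv[...,2],hsv[...,0]
m('red',(S>150)&((H<8)|(H>172)),(365,195,400,225))
m('blue',(S>170)&(H>105)&(H<125)&(V>120),(310,235,340,262))
m('tube',(S<60)&(V>150),(330,205,392,252))
h=W[...,2]
m('tubetop',(h>.028)&(h<.042),(330,205,392,252))
m('foot',(h>.008)&(h<.03),(300,255,350,285))
m('post',(h>.07)&(h<.09),(312,238,335,256))
m('beaker',h>.02,(155,290,205,350))
m('green',h>.05,(255,318,278,362))
m('bluev',h>.05,(283,335,305,382))
m('orange',(h>.008)&(h<.03),(232,262,284,290))
m('br1',(h>.008)&(h<.03),(260,240,302,260))
m('br2',(h>.008)&(h<.03),(368,262,418,290))
for b in [(250,240,262,262),(272,218,285,240),(385,245,400,268)]: m('post',(h>.05),b)
E
```

```text
red 106 [ 0.462 -0.427  0.035] [ 0.452 -0.438  0.007] [ 0.489 -0.418  0.043]
blue 25 [ 0.519 -0.152  0.041] [ 0.513 -0.164  0.017] [ 0.552 -0.147  0.043]
tube 528 [ 0.509 -0.312  0.032] [ 0.47  -0.484 -0.003] [ 0.561 -0.188  0.035]
tubetop 520 [ 0.5   -0.303  0.032] [ 0.453 -0.432  0.028] [ 0.531 -0.151  0.04 ]
foot 701 [ 0.504 -0.082  0.013] [ 0.465 -0.151  0.008] [ 0.549 -0.047  0.024]
post 44 [ 0.508 -0.088  0.077] [ 0.501 -0.101  0.07 ] [ 0.516 -0.082  0.079]
beaker 1544 [0.663 0.242 0.058] [0.637 0.202 0.022] [0.701 0.266 0.08 ]
green 176 [0.488 0.224 0.065] [0.48  0.209 0.051] [0.5  0.23 0.07]
bluev 187 [0.423 0.253 0.065] [0.415 0.238 0.051] [0.434 0.26  0.069]
orange 684 [ 0.643 -0.02   0.013] [ 0.606 -0.068  0.009] [0.69  0.016 0.024]
br1 505 [ 0.651 -0.151  0.012] [ 0.615 -0.195  0.008] [ 0.7   -0.117  0.024]
br2 705 [ 0.353 -0.118  0.012] [ 0.314 -0.165  0.008] [ 0.4   -0.083  0.024]
post 86 [ 0.649 -0.026  0.07 ] [ 0.642 -0.035  0.052] [ 0.657 -0.02   0.08 ]
post 78 [ 0.658 -0.159  0.071] [ 0.651 -0.169  0.051] [ 0.667 -0.153  0.08 ]
post 93 [ 0.356 -0.124  0.069] [ 0.35  -0.135  0.052] [ 0.364 -0.12   0.08 ]
```

View pics/crop0.png

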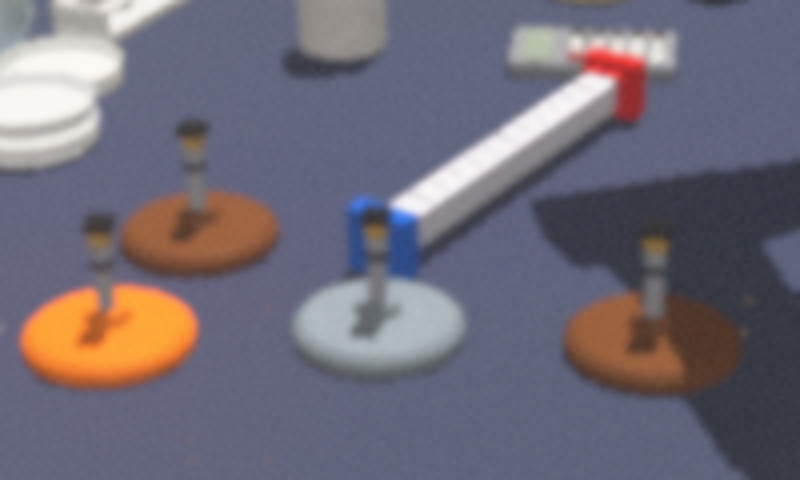

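Crop: the grey foot at crop (378,325), with the black pad on top at (375,218), is the real stand. The orange and brown ones are the look-alikes. The tube runs up and right from the blue cap to the red one. Next I'll fit the axis and cross-check it with the scene camera.

```bash
python3 - <<'E'
from h import *
W=cloud('side',np.load('pics/side0d.npy')); Ws=cloud('scene',np.load('pics/scene0d.npy'))
def fit(W,lo=(.44,-.41),hi=(.56,-.175)):
    k=(W[...,2]>.029)&(W[...,2]<.039)&(W[...,0]>lo[0])&(W[...,0]<hi[0])&(W[...,1]>lo[1])&(W[...,1]<hi[1])
    P=W[k]; 
    v=cv2.fitLine(P[:,:2].astype(np.float32),cv2.DIST_HUBER,0,.01,.01).ravel()
    print(len(P),v,np.degrees(np.arctan2(v[1],v[0])),'z',np.median(P[:,2]))
    n=np.array([-v[1],v[0]]);s=(P[:,:2]-v[2:])@n; print('lat',np.percentile(s,[2,50,98]))
    return v
v=fit(W); fit(Ws)
u=v[:2]*np.sign(-v[1])  # toward red
k=(W[...,2]>.012)&(W[...,2]<.05)&(W[...,0]>.42)&(W[...,0]<.58)&(W[...,1]>-.46)&(W[...,1]<-.135)
s=(W[k][:,:2]-v[2:])@u; l=np.abs((W[k][:,:2]-v[2:])@np.array([-u[1],u[0]])); s=s[l<.022]
print('s range',np.percentile(s,[0,1,99,100]), 'centre',v[2:]+u*np.percentile(s,[0,100]).mean())
for n,w in(('side',W),('scene',Ws)):
    k=(w[...,2]>.074)&(w[...,2]<.086)&(np.hypot(w[...,0]-.508,w[...,1]+.09)<.03); P=w[k]; print(n,'pad',len(P),P.min(0),P.max(0),np.median(P,0))
    k=(w[...,2]>.006)&(w[...,2]<.03)&(np.hypot(w[...,0]-.508,w[...,1]+.095)<.06);P=w[k]; 
    (c,r)=cv2.minEnclosingCircle(P[:,:2].astype(np.float32)); print('foot',len(P),c,r,np.percentile(P,[1,99],0))
for y in (-14,-13+180):
    for p in [(.49,-.28,.2),(.52,-.17,.2),(.508,-.093,.25)]: print(y,p,robot.ik(p,rot(y)))
E
```

```text
384 [ 0.22234444  0.9749682   0.50324273 -0.28990674] 77.15323 z 0.03230453580681929
lat [-0.01298216  0.00017338  0.01142068]
192 [ 0.1623318   0.98673624  0.52697605 -0.20539118] 80.65773 z 0.035030515799565246
lat [-0.01353111 -0.00058894  0.01210414]
s range [-0.14413252 -0.14233314  0.15313513  0.16318495] centre [ 0.50112463 -0.2991945 ]
side pad 36 [ 0.5011759  -0.1012307   0.07430253] [ 0.51658041 -0.08143132  0.07936613] [ 0.50747537 -0.08893014  0.07771426]
foot 774 (0.5095400214195251, -0.09759622067213058) 0.05706743523478508 [[ 0.46221968 -0.1523989   0.00639058]
 [ 0.55194095 -0.04290233  0.02853591]]
scene pad 32 [ 0.50568217 -0.09946046  0.0744553 ] [ 0.52447379 -0.08260715  0.08496368] [ 0.51263848 -0.08957698  0.08063845]
foot 563 (0.5127472281455994, -0.09710045158863068) 0.056566111743450165 [[ 0.46542445 -0.15035614  0.00716554]
 [ 0.55386393 -0.04621228  0.0280116 ]]
-14 (0.49, -0.28, 0.2) None
-14 (0.52, -0.17, 0.2) [  2.41943198   9.66611116 -17.79925635   0.         -62.53463249
 163.58056802]
-14 (0.508, -0.093, 0.25) [ 11.42686486   4.61094587 -16.95574774   0.         -68.43330639
 154.57313514]
167 (0.49, -0.28, 0.2) [ -9.87683064  11.29383093 -15.7393904    0.         -62.96677868
  -3.12316936]
167 (0.52, -0.17, 0.2) [  2.41943198   9.66611116 -17.79925635   0.         -62.53463249
 -15.41943198]
167 (0.508, -0.093, 0.25) [ 11.42686486   4.61094587 -16.95574774   0.         -68.43330639
 -24.42686486]
```

```bash
python3 - <<'E'
from h import *
robot.goto((.51,-.14,.36),rot(167))
p0=robot.read_position();R0=robot.read_tcp_rot()
np.savez('pics/w1pose.npz',p=p0,R=R0)
pic('wrist','w1'); pic('scene','s1'); pic('side','d1'); print(p0,R0,robot.read_t())
E
```

```text
[ 0.50986785 -0.14060229  0.35965551] [[-2.26052351e-01 -9.74114922e-01 -6.73225527e-04]
 [-9.74115125e-01  2.26052461e-01 -9.13653966e-05]
 [ 2.41184683e-04  6.35145806e-04 -9.99999769e-01]] 2.3167
```

View pics/w1.png

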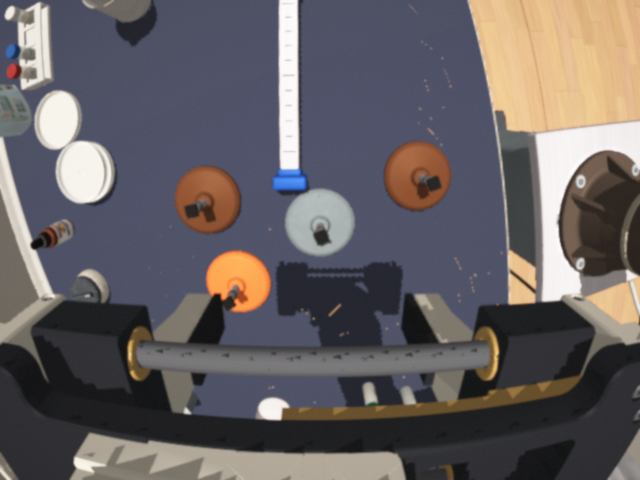

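The wrist picture shows the blue cap at (290,181), the tube going up to (289,0), the grey foot at (320,222) and its pad at about (321,236). I'll measure through the fisheye model and compare with the side and scene cameras.

```bash
cat >> h.py <<'E'
def wcloud(d,p,R):
    ci=robot.camera_info('wrist'); f=fpx(ci); v,u=np.mgrid[0:480,0:640]
    x=u-ci['cx'];y=v-ci['cy'];r=np.hypot(x,y)+1e-9;t=r/f
    P=np.stack([np.tan(t)*x/r*d,np.tan(t)*y/r*d,d],-1); T=ci['T_tool_cam']
    W=(P@T[:3,:3].T+T[:3,3])@np.array(R).T+p; W[d<=0]=np.nan; return W
E
python3 - <<'E'
from h import *
q=np.load('pics/w1pose.npz')
D={'wrist':wcloud(np.load('pics/w1_d.npy'),q['p'],q['R']),'scene':cloud('scene',np.load('pics/s1_d.npy')),'side':cloud('side',np.load('pics/d1_d.npy'))}
for n,W in D.items():
    X,Y,Z=W[...,0],W[...,1],W[...,2]
    print('==',n,'bench z',np.nanmedian(Z[(X>.4)&(X<.62)&(Y<-.1)&(Y>-.4)&(np.abs(Z)<.008)]))
    k=(Z>.029)&(Z<.039)&(X>.44)&(X<.57)&(Y>-.41)&(Y<-.18); P=W[k]
    if len(P)>50:
        v=cv2.fitLine(P[:,:2].astype(np.float32),cv2.DIST_HUBER,0,.001,.001).ravel(); u=v[:2]*np.sign(-v[1]); nn=np.array([-u[1],u[0]])
        s=(P[:,:2]-v[2:])@nn; e=np.percentile(s,[3,97])
        k=(Z>.012)&(Z<.05)&(X>.42)&(X<.58)&(Y>-.46)&(Y<-.135); Q=W[k][:,:2]-v[2:]; s=(Q@u)[np.abs(Q@nn)<.02]
        # cross section at x where y=-.25
        c=v[2:]+nn*e.mean(); print(len(P),'ang',np.degrees(np.arctan2(u[1],u[0])),'half',np.ptp(e)/2,'z',np.median(P[:,2]),'x@-.25',(c+u*(-.25-c[1])/u[1])[0],'ends y',(c+u*s.min()),(c+u*s.max()))
    k=(Z>.074)&(Z<.086)&(np.hypot(X-.508,Y+.09)<.03); P=W[k]; print('pad',len(P),np.round((P.min(0)+P.max(0))/2,4),np.ptp(P,0))
    k=(Z>.008)&(Z<.03)&(np.hypot(X-.51,Y+.095)<.06);P=W[k]; e=np.percentile(P,[1,99],0); print('foot',len(P),e.mean(0),np.ptp(e,0))
E
```

```text
== wrist bench z -0.00045768229008325
3160 ang -102.947334 half 0.011418450494668738 z 0.03340640687695373 x@-.25 0.5174251188436205 ends y [ 0.54239784 -0.14137588] [ 0.48204376 -0.4038987 ]
pad 176 [ 0.5117 -0.0937  0.0784] [0.01710316 0.01720616 0.00750635]
foot 3368 [ 0.51162255 -0.09434471  0.01627727] [0.0916313  0.09084698 0.01588838]
== scene bench z 0.0014657457130279642
154 ang -102.7434 half 0.012329413324582376 z 0.03453108958807212 x@-.25 0.5192000397528611 ends y [ 0.54218677 -0.14835888] [ 0.5174653  -0.25767055]
pad 33 [ 0.514  -0.0912  0.0795] [0.01884996 0.01844988 0.01059947]
foot 538 [ 0.51096622 -0.09850821  0.01827748] [0.08822273 0.10434009 0.01952119]
== side bench z -0.0014798226310435473
393 ang -102.90581 half 0.011603393607720593 z 0.032255974054843914 x@-.25 0.5131352880931047 ends y [ 0.53643008 -0.14833698] [ 0.46874959 -0.44370783]
pad 35 [ 0.5095 -0.0908  0.0773] [0.01610847 0.02104675 0.00536827]
foot 703 [ 0.5074068  -0.09830882  0.01831252] [0.08632635 0.1069638  0.02007309]
```

```bash
cat >> h.py <<'E'
YAW=167.05
U=np.array([np.cos(np.radians(-102.95)),np.sin(np.radians(-102.95))])
C=np.array([.507,-.293]); PAD=np.array([.5115,-.093])
def ft(n=15,dt=.02):
    F=[];T=[]
    for _ in range(n): F.append(robot.read_force());T.append(robot.read_ft_torque());robot.dwell(dt)
    return np.mean(F,0),np.mean(T,0),np.std(F,0),np.std(T,0)
J=np.array([U[1],-U[0]]) # horizontal, torque axis
E
python3 - <<'E'
from h import *
np.set_printoptions(precision=4,suppress=True)
robot.goto((*C,.08),rot(YAW)); 
robot.servo_line((*C,.008),speed=.1); robot.dwell(.3)
b=ft(); print('base',b,robot.read_t())
robot.move_gripper(0.0); print('w',robot.read_grip_width()*88); robot.dwell(.2)
g=ft(5); print('grip',g[0]-b[0],g[1]-b[1])
robot.servo_line((*C,.012),speed=.02); robot.dwell(.4)
a=ft(); print('lift',a[0]-b[0],a[1]-b[1],a[2],a[3]); print(robot.read_position(),robot.read_t())
np.savez('pics/lift1.npz',b=np.array(b),a=np.array(a))
pic('side','l1',(300,180,460,300),5)
E
```

```text
base (array([0.0458, 0.1828, 0.1278]), array([ 0.0417,  0.0898, -0.0012]), array([0.3963, 0.439 , 0.5521]), array([0.0293, 0.0203, 0.0284])) 4.95
w 23.708603296586933
grip [-1.1211  0.2305  0.6068] [0.1143 0.3892 0.081 ]
lift [-0.0462 -0.1494 -3.6355] [ 0.0228 -0.0087  0.0136] [0.5002 0.4795 0.3461] [0.0232 0.0242 0.0303]
[ 0.507 -0.293  0.012] 7.2583
```

View pics/l1.png

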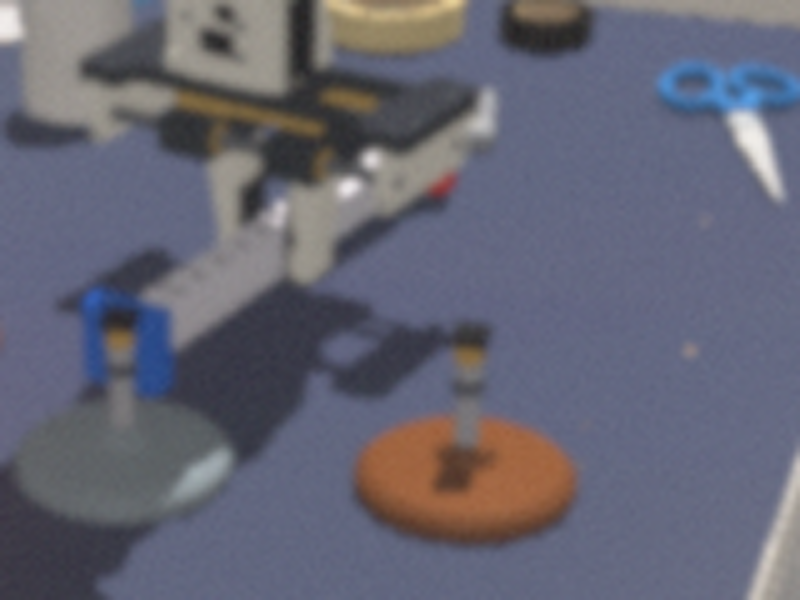

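The force reads about the full weight and the moment suggests a balance point roughly 7 mm toward the red cap. I'll lift slightly more, average for longer, and check the tilt in the wrist depth.

```bash
cat >> h.py <<'E'
def tilt(name,tube_top_guess):
    p=robot.read_position();R=robot.read_tcp_rot(); pic('wrist',name); W=wcloud(np.load(f'pics/{name}_d.npy'),p,R)
    c=np.array(p[:2]); s=(W[...,:2]-c)@U; l=(W[...,:2]-c)@np.array([-U[1],U[0]])
    k=(np.abs(l)<.009)&(np.abs(W[...,2]-tube_top_guess)<.03)&(W[...,2]>.02)&(s>.03)&(s<.12)
    A=np.polyfit(s[k],W[...,2][k],1); k2=(np.abs(l)<.02)&(np.abs(W[...,2]-tube_top_guess)<.045)&(W[...,2]>.012)
    print('tilt deg (up to red +)',np.degrees(np.arctan(A[0])),'top z at grip',A[1],k.sum(),'s range',s[k2].min(),np.percentile(s[k2],99.5)); return W
E
python3 - <<'E'
from h import *
np.set_printoptions(precision=4,suppress=True)
z=np.load('pics/lift1.npz');b=z['b']
robot.servo_line((*C,.016),speed=.02); robot.dwell(.3)
a=ft(60); F,T=a[0]-b[0],a[1]-b[1]; print('lift',F,T,'along',T[0]*.975-T[1]*.224,robot.read_t())
tilt('w2',.042)
E
```

```text
lift [-0.2454 -0.131  -3.6371] [ 0.029  -0.0124 -0.006 ] along 0.03100784013520239 8.9583
tilt deg (up to red +) -0.07805493820206688 top z at grip 0.04162385276107507 12202 s range -0.03876281471967114 0.13272988371928254
```

View pics/w2.png

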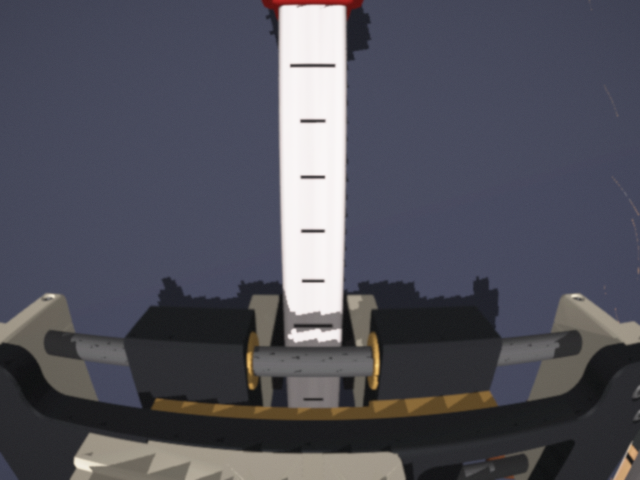

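The wrist view shows the tube level and clear of the bench, with the red cap at (313,3). First estimate is about 8.5 mm toward red. I'll set it down and lift at a second trial point further toward red, to check the sign and scale.

```bash
cat >> h.py <<'E'
def trial(s,zl=.016):
    P=C+U*s
    robot.servo_line((*P,.008),speed=.1); robot.dwell(.3)
    b=ft(50); robot.move_gripper(0.0); robot.dwell(.1)
    robot.servo_line((*P,zl),speed=.02); robot.dwell(.3)
    a=ft(50); F,T=a[0]-b[0],a[1]-b[1]; m=T[0]*.975-T[1]*.224
    print('s',s,'F',F,'T',T,'m',m,'off',m/3.6,'-> s_bal',s+m/3.6,'t',robot.read_t()); return a,b
def setdown(s):
    P=C+U*s
    robot.servo_line((*P,.008),speed=.03); robot.move_gripper(.6); robot.dwell(.1)
E
python3 - <<'E'
from h import *
np.set_printoptions(precision=4,suppress=True)
setdown(0.0)
trial(.03); tilt('w3',.042)
setdown(.03)
trial(.009); tilt('w4',.042)
print(robot.read_position())
E
```

```text
s 0.03 F [-0.251   0.0963 -3.5436] T [-0.0636  0.0291 -0.0027] m -0.06855332156811045 off -0.019042589324475123 -> s_bal 0.010957410675524876 t 14.1833
tilt deg (up to red +) 4.723249670522811 top z at grip 0.03679287865233617 12736 s range -0.038865982723214336 0.12642542020631256
s 0.009 F [-0.1962  0.0132 -3.5868] T [ 0.0072 -0.0147 -0.0026] m 0.010350048921481426 off 0.0028750135893003963 -> s_bal 0.011875013589300395 t 19.3167
tilt deg (up to red +) -0.0641694945707952 top z at grip 0.04168048812690576 12197 s range -0.03964253204002782 0.13148561647041654
[ 0.505  -0.3018  0.016 ]
```

```bash
python3 - <<'E'
import cv2,numpy as np
for n in('w2','w3','w4'):
    im=cv2.imread(f'pics/{n}.png'); col=im[:300,305:322].mean((1,2)); 
    rows=[r for r in range(2,298) if col[r]<col[r-1] and col[r]<=col[r+1] and col[r]<np.median(col)-40]; print(n,rows)
a=np.hstack([cv2.imread(f'pics/{n}.png')[:320,180:440] for n in('w2','w3','w4')]); cv2.imwrite('pics/cmp.png',a)
E
```

```text
w2 [2, 65, 121, 177, 231, 281]
w3 [3, 16, 18, 20, 22, 25, 28, 31, 57, 67, 82, 149, 204, 256]
w4 [25, 90, 146, 201, 254]
```

View pics/cmp.png

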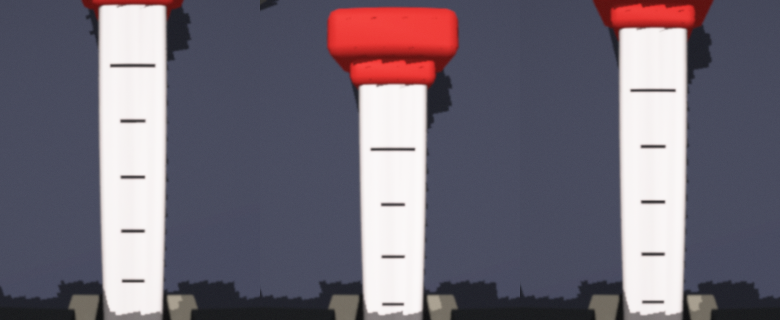

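The tube did not shift between lifts: its marks moved 25 px ≈ 8.9 mm for a 9 mm step. The estimates so far are 8.5, about 11 (tilted trial, with the blue end touching the bench) and 11.9 mm. I'll do one more careful lift at 10 mm.

```bash
python3 - <<'E'
from h import *
np.set_printoptions(precision=4,suppress=True)
setdown(.009)
P=C+U*.0105
robot.servo_line((*P,.008),speed=.05); robot.dwell(.3)
b=ft(100); robot.move_gripper(0.0); robot.dwell(.1)
robot.servo_line((*P,.018),speed=.02); robot.dwell(.3)
a=ft(100); F,T=a[0]-b[0],a[1]-b[1]; m=T[0]*.975-T[1]*.224; print(F,T,m,m/3.6,robot.read_t())
tilt('w5',.044)
E
```

```text
[ 0.0269 -0.0084 -3.4724] [ 0.0015 -0.0052 -0.0021] 0.0026412603228967574 0.000733683423026877 26.1083
tilt deg (up to red +) -0.08850388749520889 top z at grip 0.043708920263293136 12198 s range -0.038930989959505634 0.13034759607280189
```

The balance point is about 0.7 mm from this grip and the tube is level. I'll carry it at this grip and hover it above the pad.

```bash
python3 - <<'E'
from h import *
np.set_printoptions(precision=4,suppress=True)
P=C+U*.0105; G=np.array([.5117,-.0935])-U*.0007
robot.servo_line((*P,.125),speed=.1)
robot.servo_line((*G,.125),speed=.1)
robot.servo_line((*G,.088),speed=.06); robot.dwell(.3)
f=ft(30);print(f[0],f[1],robot.read_position(),robot.read_t())
tilt('w6',.114)
pic('side','d6',(240,150,440,300),4); pic('scene','s6',(220,150,420,300),4); print(robot.read_t())
E
```

```text
[ 0.0269 -0.1312 -3.4225] [0.0223 0.0696 0.0027] [ 0.5118 -0.0928  0.088 ] 31.2
tilt deg (up to red +) -0.07720594662177778 top z at grip 0.11368906788034569 12184 s range -0.03851650083760595 0.13036397057462934
31.35
```

View pics/d6.png

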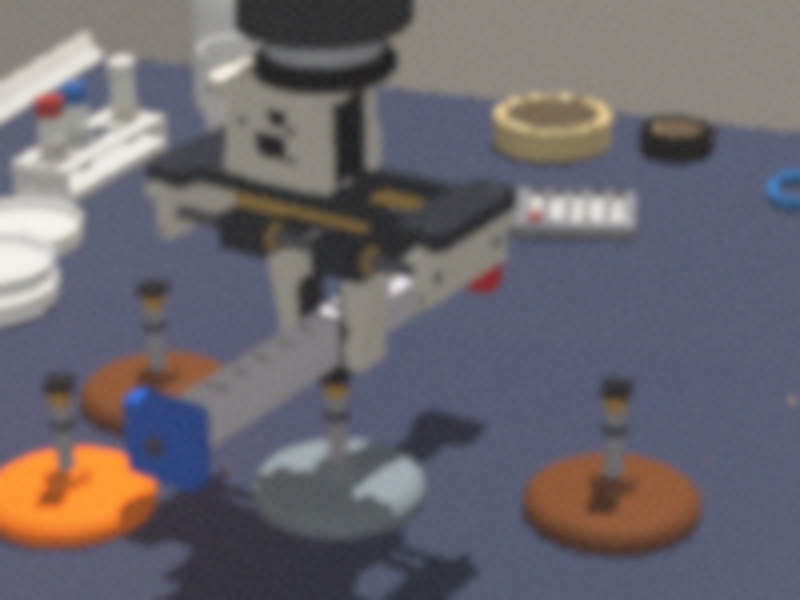

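View pics/s6.png

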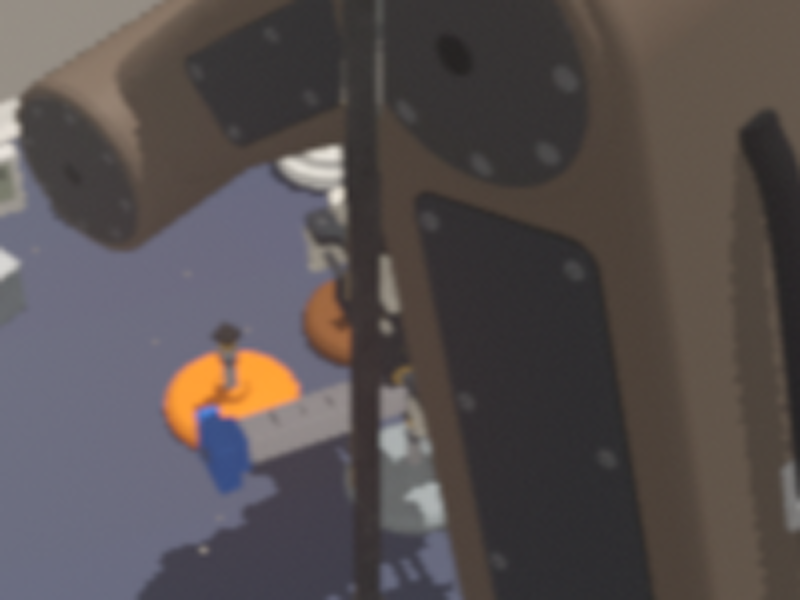

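Side view: the pad at crop (336,380) sits under the tube between the fingers and the tube is level. Now I'll lower in small steps while watching the force.

```bash
python3 - <<'E'
from h import *
np.set_printoptions(precision=4,suppress=True)
p=robot.read_position(); G=p[:2]
f0=ft(20)
robot.servo_line((*G,.080),speed=.03)
for z in np.arange(.0785,.0725,-.0008):
    robot.servo_line((*G,z),speed=.015); robot.dwell(.1)
    f=ft(10); dF=f[0]-f0[0]; print(round(z,4),dF,(f[1]-f0[1]),round(robot.read_t(),2))
    if dF[2]>3.1: break
E
```

```text
0.0785 [-0.1934  0.1258  0.1795] [ 0.003  -0.0035  0.0104] 32.62
0.0777 [-0.1108  0.2067  0.1737] [ 0.0251 -0.0299 -0.016 ] 33.13
0.0769 [0.0653 0.1247 1.3488] [-0.0306 -0.0276  0.002 ] 33.65
0.0761 [0.2942 0.3502 2.259 ] [-0.0216  0.0065 -0.0019] 34.17
0.0753 [0.4119 0.1884 3.8362] [-0.0018  0.0231  0.0001] 34.68
```

The pad now carries the full weight (3.8 N), with almost no moment. Releasing.

```bash
python3 - <<'E'
from h import *
robot.move_gripper(.55); print(robot.read_t())
tilt('w7',.10); robot.dwell(1.0); tilt('w8',.10); robot.dwell(1.2); tilt('w9',.10); print(robot.read_t(),robot.read_force())
pic('side','d9',(240,150,440,300),4)
E
```

```text
35.3417
tilt deg (up to red +) -0.053637470686569384 top z at grip 0.10113216128912182 12225 s range -0.03835171868969762 0.13039634240750053
tilt deg (up to red +) -0.07462807184934159 top z at grip 0.10116585619401935 12217 s range -0.03869881690715644 0.13036929083866436
tilt deg (up to red +) -0.07033487355676425 top z at grip 0.10114921934653923 12207 s range -0.038099645471642914 0.13035175118335604
37.6917 [ 0.26435697 -0.2581988   0.19834545]
```

View pics/d9.png

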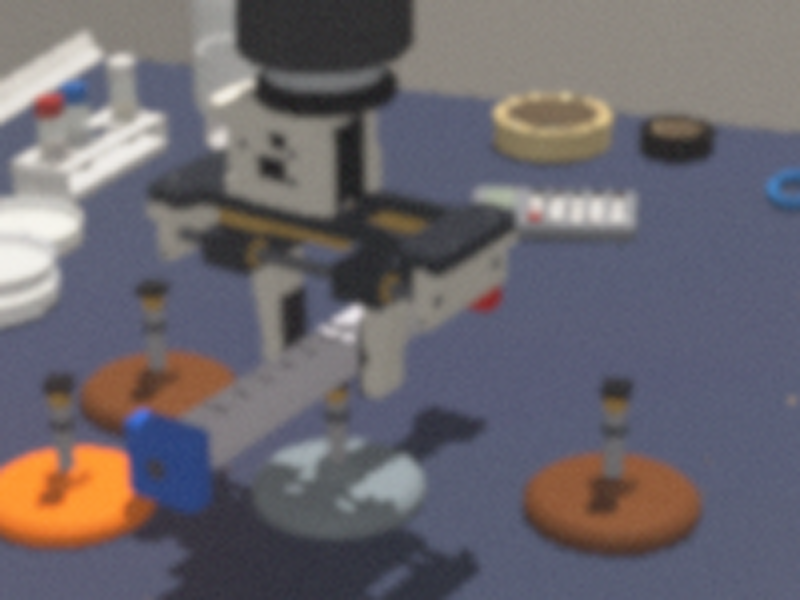

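It lies level by itself with the fingers open. Retreating straight up, then a final check.

```bash
python3 - <<'E'
from h import *
G=robot.read_position()[:2]
robot.servo_line((*G,.19),speed=.08); robot.servo_line((*G,.28),speed=.15); robot.dwell(1.5)
W=tilt('w10',.10); p,d=pic('side','d10',(140,150,440,390),2.5); print(robot.read_t())
w=cloud('side',d);h=w[...,2]
for n,b in (('beaker',(155,290,205,350)),('green',(255,318,278,362)),('bluev',(283,335,305,382))):
    k=h[b[1]:b[3],b[0]:b[2]]>(.02 if n=='beaker' else .05); print(n,np.median(w[b[1]:b[3],b[0]:b[2]][k],0))
E
```

```text
tilt deg (up to red +) -0.15173725452999365 top z at grip 0.10120809271392364 1974 s range -0.1378845657754775 0.14589277642667853
41.675
beaker [0.66286119 0.24149391 0.0583108 ]
green [0.48841206 0.22419372 0.06566265]
bluev [0.42248423 0.25365947 0.06550112]
```

View pics/d10.png

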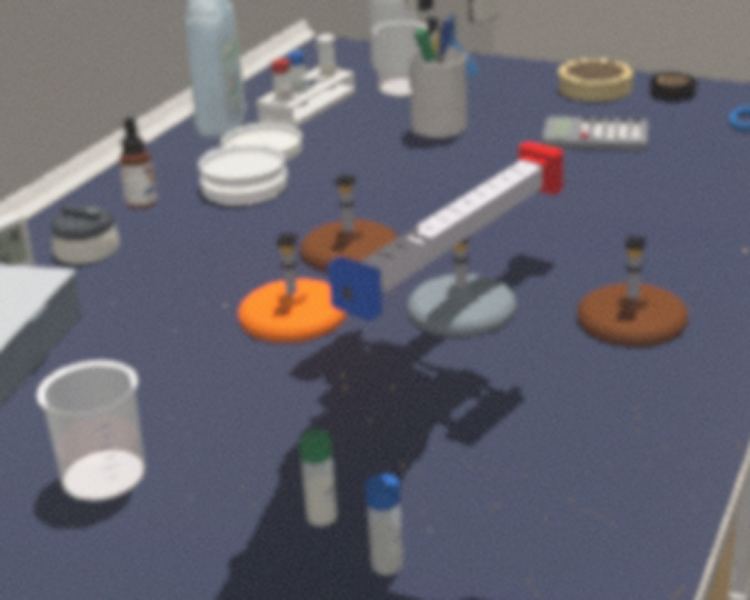

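The tube lies level on the grey stand at (460,245), clear of the other posts. The beaker (92,430) and vials (318,480) and (384,525) have not moved.

```bash
python3 - <<'E'
from h import *
robot.job_done(); print(robot.read_t())
E
```

```text
the job is handed in; nothing more can be done
the job is handed in; nothing more can be done
```

The tube is lying level by itself on the grey stand's pad, and the job was handed in just after 41.7 s of the 72 s allowed.

- **Balance point:** four trial lifts of about 4 to 10 mm put it about 11 mm from my measured middle, toward the red cap. The estimates were 8.5, about 11, 11.9 and 11.2 mm. In the second lift the tube slipped to 4.7° and its blue end probably touched the bench, so I gave that reading little weight.
- **Placing:** I gripped the tube at the balance point and lowered it in 0.8 mm steps until the pad carried its full weight. The force on the pad peaked at about 3.8 N.
- **Last checks:** after release and retreat the tilt read 0.15° or less, and the tube's top stayed at 101 mm for about 6 s. The beaker and both vials measured within 1 mm of where they started.
- **Disagreement:** the cameras differed by 2 to 4 mm on the pad and tube positions. I used the wrist camera's values.

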